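Call a workmate and show what the tool kit lacks

ROBOT

A 6-joint arm with a two-finger parallel gripper is mounted at the origin on a cart in front of the work surface, level with it; the furniture and walls round the work are solid. World frame = base frame: x ahead of the robot, y to its left, z up, the work surface at z = 0. Lengths are in m, angles in degrees, forces in N, time in s.
With the tool pointing down it reaches from about 0.425 to 1.125 m from the base axis. Payload 14.9 kg.
Tool frame: the origin (TCP) lies on the mounting face of the last link; the fingertips stand 191 mm ahead of it and the grasp point (between the pads) lies 172 mm ahead of it; y points along the fingers, x is the direction in which the jaws open and shut, and the axes are right-handed (so a half turn about y gives the same grasp; the last joint's range is limited). The gripper opens to 91 mm and grips with 3 to 60 N. Pads are 32 mm wide; open, the fingers measure 118 mm over their backs; the gripper's body (76 mm by 178 mm) begins 60 mm behind the grasp point.
Start: joints at [-67.855, 21.709, 99.362, -0, 58.929, -1.908], TCP at [0.285, -0.639, 0.405] pointing down, gripper open.
Joint ranges: [-158.91, 158.91], [-42.39, 125.64], [0.06, 152.35], [-60.88, 240.88], [17.5, 164.5], [-176.32, 176.32]. Speed limits (degrees/s): [108.29, 108.29, 136.94, 180, 180, 180].

INTERFACE

Orientations are given as a 3x3 rotation matrix whose columns are the frame's x, y, z axes.
In Python, from rig import sensors, imaging, order gives the robot as it stands.
- The arm moves only by the shell command python3 -m pendant 'ROWS'. ROWS is JSON, a list that holds one entry, the list of rows, each a list of 5 numbers: the shift along the tool's x, y, z in cm, then the turn about the tool's y in degrees, then the finger opening in cm, from 0 to 9.12. In form: [[[dx, dy, dz, roll, grip], ...]]. A call has 1 to 8 rows; each row shifts and turns the pose as measured when the row begins, along the tool's axes as they then stand; what a row does not reach is not made up. A row lasts 1/10 s, in which the tool goes at most 50 mm and 8.59 degrees, less where a joint would pass 70% of its speed; a pose out of reach is approached as far as the arm can. A call with a gripper value outside its range is refused whole. The fingers move at their own pace and stop on an object; the grip force is fixed at half the most. Time passes only in rows, so rows that do not move let the fingers close. It gives the time, the measured TCP pose, the force and the opening at its end, in the units of the state.
- sensors.sense(): the state, without advancing time (a new reading comes with each control period).
- imaging.capture(name): name is "scene" or "top" or "wrist"; returns a dict with "pixels" (420x560x3 uint8, blue, green, red), "fx", "fy", "cx", "cy" (pixels), "R" (3x3) and "t" (3): a world point X has camera coordinates R X + t. Camera axes: x right, y down, z forward; pixel columns grow to the right and rows downward; lengths in m; the calibration is good to about 2 mm. A picture is of the moment at which its call begins. There is no depth.
- order.sign_off(): hands the job in, once; it reports no verdict.
The state is a dict: "clock": time; "q": joint angles; "joint_vel": joint speeds; "effort": joint torques, N m; "position": TCP position; "tool_rot": TCP orientation; "contact_force": force on the tool from outside, world axes, zero at the start; "torque": the same for the moment, N m; "finger_gap": finger opening in m.
Only numpy, scipy, OpenCV 4.12 (cv2) and the standard library are available. Lean on these libraries where they do the work, as an engineer would, in place of code of your own. Each camera call takes 0.05 s, during which the arm holds its last target.

TASK

The kit bins on the bench are one item short, so call a workmate and show them what goes where: press the green call button right down and let it come up, then point down at the yellow tape measure with the fingertips a few centimetres above the middle of its case and keep still there for two seconds, then point in the same way a few centimetres above the middle of the empty blue bin's mouth. Stay pointing at the empty bin: the program finishes with the fingertips still there after two seconds. Touch nothing but the button, and do not pick up or shift any of the loose things.

Things in the scene. Friction and masses are not known exactly. Their poses are not given: they have to be found in the camera images.
- call_button_top (a point): Centre of the top of the green round call button (40 mm across) on a round grey base 56 mm across that is fixed to the bench. It stands somewhere in the front row, 23 mm above the bench. Axes: z up.
- call_button (a joint): Travel of the call button in m: 0 up, 0.007 fully pressed. It is pushed straight down against a spring (1.5 N at the start, 5 N fully down) and comes back up when released.
- tape_measure: Yellow and black tape measure lying flat in the front row, loose, 64 x 89 x 33 mm with the short end of its tape. Origin at the middle of its overall underside, z up; the tape's end sticks out at its -y end.
- tape_measure_top (a point): Middle of the top face of the tape measure's case (64 x 68 mm), 33 mm above the bench.
- bin_empty: The empty one of four alike open blue plastic bins in the back row, loose, 120 x 115 x 45 mm outside, walls and floor 4 mm. Origin at the middle of its underside, x across the row away from the robot, z up.
- bin_empty_mouth (a point): Middle of the empty bin's mouth, level with its rim, 45 mm above the bench.
- bin_tin: Blue bin like the empty one, holding the nail tin. Origin at the middle of its underside.
- bin_carton: Blue bin like the empty one, holding the red carton. Origin at the middle of its underside.
- bin_block: Blue bin like the empty one, holding the wooden block. Origin at the middle of its underside.
- nail_tin: Tin of nails with a red lid, 73 mm across, 60 mm high, standing in a bin; its top is 64 mm above the bench. Origin at the middle of its underside.
- red_carton: Red carton of screws, 80 x 62 x 45 mm, standing in a bin; its top is 49 mm above the bench. Origin at the middle of its underside.
- wood_block: Plain wooden block, 32 x 90 x 32 mm, lying in a bin; its top is 36 mm above the bench. Origin at the middle of its underside.
- clamp_tool: Black spring clamp lying flat in the front row, loose, 62 x 111 x 23 mm. Origin at the middle of its underside.
- sander: Brown sanding block in the front row, loose, 66 x 110 x 33 mm. Origin at the middle of its underside.
- red_screwdriver: Red-handled screwdriver, 208 x 26 x 29 mm, lying at the left end of the work. Origin at the middle of its underside.
- hammer: Joiner's hammer, 282 x 120 x 27 mm, lying at the right end of the work. Origin at the middle of its underside.

How it is judged (in metres and radians):
On the way, in this order (a step that is already met when the one before it is completed fails the run):
1. the green call button is pressed right down by the fingers (value of joint call_button above 0.005 m and contact force between the fingers and call_button above 0.5 N), for 0.05 s.
2. with the button up again, the fingertips point at the tape measure from just above and dwell (horizontal distance between the grasp point and tape_measure_top below 0.03 m and z of the grasp point in the frame of tape_measure_top between 0.005 and 0.09 m and value of joint call_button below 0.0015 m), for 1.5 s.
3. the fingertips point at the empty bin from just above its mouth and dwell (horizontal distance between the grasp point and bin_empty_mouth below 0.035 m and z of the grasp point in the frame of bin_empty_mouth between 0.005 and 0.09 m and value of joint call_button below 0.0015 m), for 1.5 s.
At the end, for the whole second after the job is handed in: The grasp point (about 2 cm behind the fingertips) is within 35 mm sideways of the middle of the empty bin's mouth and 5 to 90 mm above its rim; the call button is up; all loose things are at rest within 10 mm of where they were (all of step 3 and distance of each of tape_measure, bin_empty, bin_tin, bin_carton, bin_block, nail_tin, red_carton, wood_block, clamp_tool, sander, red_screwdriver, hammer from where it was at the start of the episode below 0.01 m and linear speed of each of tape_measure, bin_empty, bin_tin, bin_carton, bin_block, nail_tin, red_carton, wood_block, clamp_tool, sander, red_screwdriver, hammer below 0.02 m/s); the robot touches nothing.
It fails at once if the fingers touch one of the loose things (contact force between the fingers and tape_measure above 0.3 N or contact force between the fingers and bin_empty above 0.3 N or contact force between the fingers and bin_tin above 0.3 N or contact force between the fingers and bin_carton above 0.3 N or contact force between the fingers and bin_block above 0.3 N or contact force between the fingers and nail_tin above 0.3 N or contact force between the fingers and red_carton above 0.3 N or contact force between the fingers and wood_block above 0.3 N or contact force between the fingers and clamp_tool above 0.3 N or contact force between the fingers and sander above 0.3 N or contact force between the fingers and red_screwdriver above 0.3 N or contact force between the fingers and hammer above 0.3 N).
It fails at once if the arm touches one of the loose things (contact force between the arm and tape_measure above 0.3 N or contact force between the arm and bin_empty above 0.3 N or contact force between the arm and bin_tin above 0.3 N or contact force between the arm and bin_carton above 0.3 N or contact force between the arm and bin_block above 0.3 N or contact force between the arm and nail_tin above 0.3 N or contact force between the arm and red_carton above 0.3 N or contact force between the arm and wood_block above 0.3 N or contact force between the arm and clamp_tool above 0.3 N or contact force between the arm and sander above 0.3 N or contact force between the arm and red_screwdriver above 0.3 N or contact force between the arm and hammer above 0.3 N).
It fails at once if one of the loose things is shifted or lifted by more than 10 mm (distance of any of tape_measure, bin_empty, bin_tin, bin_carton, bin_block, nail_tin, red_carton, wood_block, clamp_tool, sander, red_screwdriver, hammer from where it was at the start of the episode above 0.01 m).
It also fails if it takes over 48 s, if anything falls off the work surface, if the arm or the gripper's body presses on something with over 40 N, if the wrist force passes 120 N, or if a joint passes its speed limit or range.

## Working session

There is one attempt and no reset: what is moved stays moved. The work goes in short steps, Python scripts to look and compute and a shell command to move; the robot and the scene stay as the last step left them, time stands still between calls to the robot, and variables do not carry over. Pictures are saved under pics/ and viewed, and the job is handed in when it is done.

```bash
mkdir -p pics; python3 - <<'E'
from rig import sensors, imaging
import cv2,pickle
for n in("scene","top"):
    c=imaging.capture(n);cv2.imwrite(f"pics/{n}0.png",c["pixels"]);pickle.dump(c,open(f"{n}.pkl","wb"))
    print(n,c["fx"],c["cx"],c["cy"],c["R"],c["t"])
s=sensors.sense();print(s)
E
```

```text
scene 517.6311761462889 283.1343416937491 202.9358763365229 [[-0.59222496 -0.80567388 -0.01261738]
 [-0.54702621  0.41350014 -0.72785985]
 [ 0.59163496 -0.42415473 -0.68560983]] [0.30260567 0.35752259 1.24708684]
top 473.7678717001364 273.80677496752986 211.45276468185145 [[-0.02659089 -0.99962188 -0.00700203]
 [-0.99550879  0.02711682 -0.09070244]
 [ 0.09085802  0.00455872 -0.99585342]] [-0.00721191  0.5295012   1.79333344]
{'clock': 0.1, 'q': array([-6.78551046e+01,  2.17374011e+01,  9.93897653e+01, -1.39234308e-03,
        5.89276449e+01, -1.90715939e+00]), 'joint_vel': array([ 0.04822143, -0.02334248,  0.04274968, -0.09980526, -0.08890072,
       -0.01327529]), 'effort': array([-2.08913567e-03, -7.65042186e+01, -4.35292232e+01,  6.51404983e-02,
        3.99420562e-02,  1.73245337e-05]), 'position': array([ 0.2852437 , -0.63908692,  0.40415227]), 'tool_rot': array([[ 4.07577738e-01, -3.79883221e-04,  9.13170435e-01],
       [-9.13170013e-01,  8.78223306e-04,  4.07577914e-01],
       [-9.56799569e-04, -9.99999542e-01,  1.10463024e-05]]), 'contact_force': array([-0.18422737,  0.85837043,  0.39492462]), 'torque': array([ 0.00053765, -0.01108274, -0.01702785]), 'finger_gap': 0.0912632110070964}
```

View pics/scene0.png

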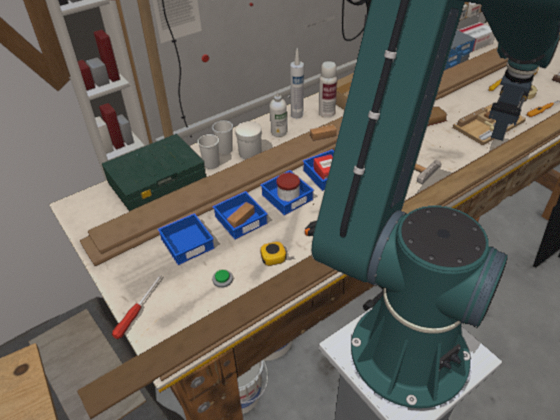

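View pics/top0.png

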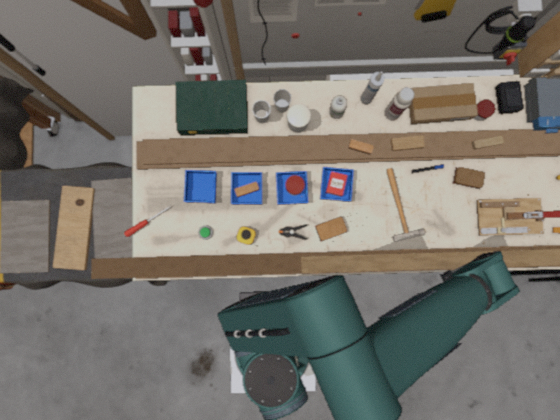

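The scene view shows the empty bin leftmost at (187,239), the button at (222,278) and the tape at (273,254). The top view has them at about (201,187), (206,232) and (246,236). I'll enlarge both.

```bash
python3 - <<'E'
import cv2
a=cv2.imread("pics/top0.png")[160:260,170:270];cv2.imwrite("pics/tc.png",cv2.resize(a,None,fx=6,fy=6,interpolation=cv2.INTER_CUBIC))
a=cv2.imread("pics/scene0.png")[205:305,150:300];cv2.imwrite("pics/sc.png",cv2.resize(a,None,fx=5,fy=5,interpolation=cv2.INTER_CUBIC))
E
```

```text
(no output)
```

View pics/tc.png

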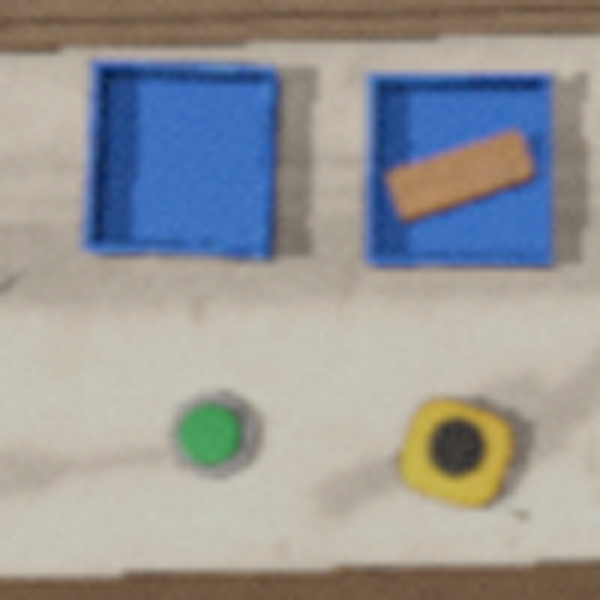

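View pics/sc.png

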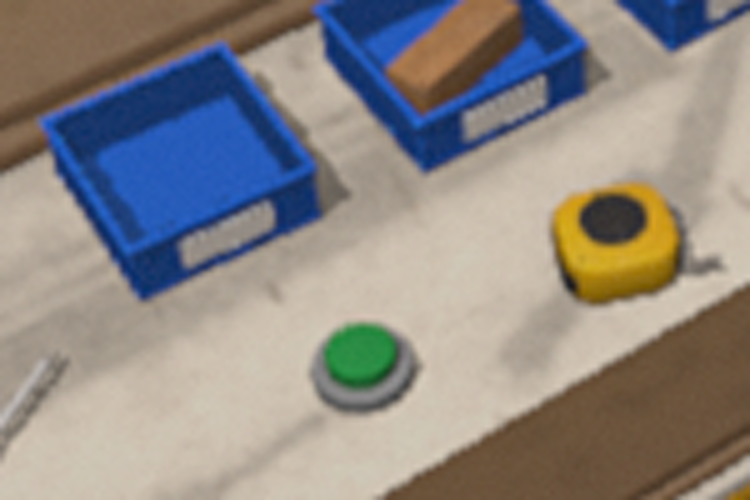

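```bash
cat > h.py <<'E'
import pickle,numpy as np
C={n:pickle.load(open(f"{n}.pkl","rb")) for n in("scene","top")}
O={"top":(170,160,6),"scene":(150,205,5)}
def pos(n,x,y,z):
    c=C[n];a,b,k=O[n];u=a+(x+.5)/k-.5;v=b+(y+.5)/k-.5
    R=np.array(c["R"]);t=np.array(c["t"]);o=-R.T@t
    d=R.T@np.array([(u-c["cx"])/c["fx"],(v-c["cy"])/c["fy"],1]);return o+d*(z-o[2])/d[2]
E
python3 - <<'E'
from h import *
P={"button":(.023,(210,434),(361,354)),"tape":(.033,(457,450),(613,222)),"bin":(.045,(182,160),(180,146))}
for k,(z,a,b) in P.items():print(k,pos("top",*a,z).round(3),pos("scene",*b,z).round(3))
for n,l in(("top",[(92,62),(277,68),(272,260),(85,252)]),("scene",[(43,122),(222,45),(318,165),(133,250)])):
  q=[pos(n,*p,.045)for p in l];print(n,np.round(q,3).tolist(),np.mean(q,0).round(3),[np.linalg.norm(q[i]-q[i-1]).round(3) for i in range(4)])
print("front rail near edge",pos("top",300,572,0.02), pos("top",300,45,.02))
for n in C: print(n,-np.array(C[n]["R"]).T@C[n]["t"])
E
```

```text
button [0.458 0.245 0.023] [0.453 0.247 0.023]
tape [0.443 0.087 0.033] [0.441 0.089 0.033]
bin [0.631 0.258 0.045] [0.628 0.259 0.045]
top [[0.696, 0.314, 0.045], [0.689, 0.196, 0.045], [0.566, 0.201, 0.045], [0.574, 0.32, 0.045]] [0.631 0.258 0.045] [np.float64(0.122), np.float64(0.118), np.float64(0.123), np.float64(0.119)]
scene [[0.693, 0.313, 0.045], [0.686, 0.199, 0.045], [0.568, 0.203, 0.045], [0.574, 0.317, 0.045]] [0.63  0.258 0.045] [np.float64(0.119), np.float64(0.114), np.float64(0.118), np.float64(0.114)]
front rail near edge [0.36864309 0.18981993 0.02      ] [0.70805332 0.18431923 0.02      ]
scene [-0.36303531  0.62492362  1.11905943]
top [ 0.3639926  -0.02974288  1.83387379]
```

Both cameras agree within 5 mm, and the rim sides come out close to 120 × 115. Button ≈ (0.456, 0.246), tape ≈ (0.442, 0.088), bin ≈ (0.630, 0.258). I'll move at the starting height, with the fingers shut.

```bash
python3 -m pendant '[[[-2.7,0,4.1,0,0],[-2.7,0,4.1,0,0],[-2.7,0,4.1,0,0],[-2.7,0,4.1,0,0],[-2.7,0,4.1,0,0],[-2.7,0,4.1,0,0],[-2.7,0,4.1,0,0],[-2.7,0,4.1,0,0]]]'
```

```text
clock: 0.9
position: [0.4981, -0.3037, 0.4022]
tool_rot: [[0.4, -0.002, 0.916], [-0.916, 0.002, 0.4], [-0.003, -1.0, -0.001]]
contact_force: [1.3, -0.1, -0.1]
finger_gap: 0.0302
```

```bash
python3 -m pendant '[[[-4.1,0,1.8,0,0],[-4.1,0,1.8,0,0],[-4.1,0,1.8,0,0],[-4.1,0,1.8,0,0],[-4.1,0,1.8,0,0],[-4.1,0,1.8,0,0],[-4.1,0,1.8,0,0],[-4.1,0,1.8,0,0]]]'
```

```text
clock: 1.7
position: [0.498, 0.069, 0.4022]
tool_rot: [[0.4, -0.002, 0.916], [-0.916, 0.002, 0.4], [-0.003, -1.0, -0.001]]
contact_force: [0.9, 0.4, -0.1]
finger_gap: 0.0002
```

```bash
python3 -m pendant '[[[-3.6,0,0.65,0,0],[-3.6,0,0.65,0,0],[-3.6,0,0.65,0,0],[-3.6,0,0.65,0,0],[-3.6,0,0.65,0,0],[0,3,0,0,0],[0,3,0,0,0],[0,0,0,0,0]]]'
python3 - <<'E'
from rig import sensors, imaging
import cv2
for n in("scene","wrist"):
    c=imaging.capture(n);cv2.imwrite(f"pics/{n}1.png",c["pixels"])
print(sensors.sense()["position"])
E
```

```text
clock: 2.5
position: [0.4511, 0.26, 0.3415]
tool_rot: [[0.407, -0.0, 0.913], [-0.913, 0.003, 0.407], [-0.003, -1.0, 0.001]]
contact_force: [0.1, -0.1, -0.2]
finger_gap: 0.0006
[0.4523143  0.26012867 0.34459616]
```

View pics/scene1.png

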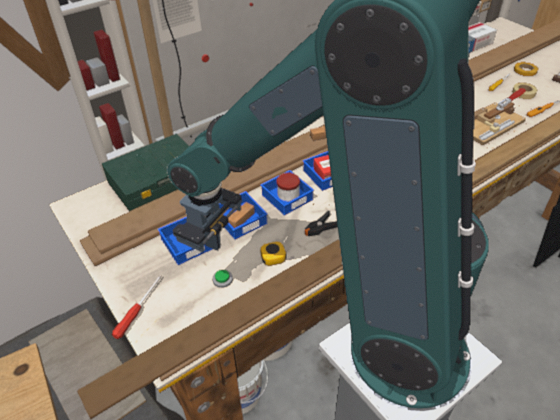

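View pics/wrist1.png

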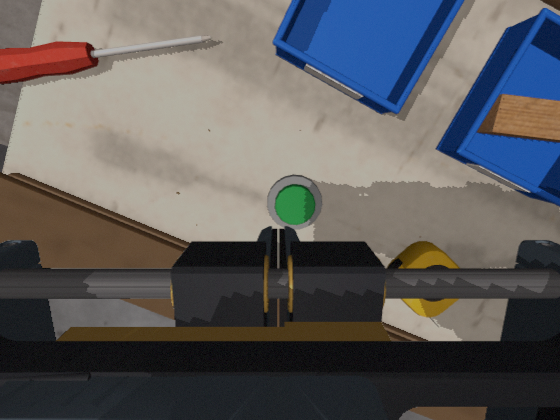

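The wrist view shows the button top at (295,205) and the shut fingers just below it at (278,240). I'll use it as a third measurement.

```bash
python3 - <<'E'
from rig import sensors, imaging
import numpy as np
c=imaging.capture("wrist");R=np.array(c["R"]);t=np.array(c["t"]);o=-R.T@t
d=R.T@np.array([(295-c["cx"])/c["fx"],(205-c["cy"])/c["fy"],1]);p=o+d*(.023-o[2])/d[2]
s=sensors.sense();T=s["tool_rot"];print(p,s["position"],o)
for b in(p,[.456,.246,0]):print(100*T.T@(np.array([b[0],b[1],s["position"][2]])-s["position"]))
E
```

```text
[0.45852192 0.24626425 0.023     ] [0.45263885 0.26011288 0.3454082 ] [0.51501913 0.28901399 0.32408876]
[ 1.50443226 -0.0051651  -0.02463902]
[ 1.42618264 -0.00650593 -0.26583259]
```

```bash
python3 -m pendant '[[[1.5,0,-0.1,0,0],[0,3,0,0,0],[0,3,0,0,0],[0,3,0,0,0],[0,0.5,0,0,0],[0,0,0,0,0],[0,0,0,0,0]]]'
```

```text
clock: 3.35
position: [0.4647, 0.2424, 0.2581]
tool_rot: [[0.403, 0.018, 0.915], [-0.915, 0.012, 0.403], [-0.003, -1.0, 0.022]]
contact_force: [1.0, -0.1, 0.4]
finger_gap: 0.0007
```

```bash
cat > g.py <<'E'
import sys,numpy as np
from rig import sensors
b=[float(v) for v in sys.argv[1:3]];L=float(sys.argv[3])
s=sensors.sense();T=np.array(s["tool_rot"]);g=np.array(s["position"])+T[:,1]*L
print("pt",g.round(4),"yaxis",T[:,1].round(3),"F",np.round(s["contact_force"],1),"shift cm",(100*T.T@np.array([b[0]-g[0],b[1]-g[1],0])).round(2),s["clock"])
E
python3 -m pendant '[[[0,0,0,0,0],[0,0,0,0,0]]]'; python3 g.py .457 .246 .191
```

```text
clock: 3.55
position: [0.4656, 0.2425, 0.2608]
tool_rot: [[0.403, 0.022, 0.915], [-0.915, 0.013, 0.402], [-0.003, -1.0, 0.025]]
contact_force: [-0.3, 0.7, 0.3]
finger_gap: 0.0
pt [0.4698 0.245  0.0699] yaxis [ 0.022  0.013 -1.   ] F [-0.3  0.7  0.3] shift cm [-0.61 -0.03 -1.13] 3.55
```

```bash
python3 -c "
from rig import sensors;s=sensors.sense();print(s['q'].round(2),s['joint_vel'].round(2))"; python3 -m pendant '[[[-0.5,0,-1.1,0,0],[0,0,0,0,0]]]'; python3 g.py .457 .246 .191
```

```text
[ 24.94  19.16 122.55   0.26  36.84  90.99] [-0.03 -1.16 -0.25  0.03  0.37 -0.15]
clock: 3.75
position: [0.4528, 0.2427, 0.2617]
tool_rot: [[0.403, 0.023, 0.915], [-0.915, 0.014, 0.402], [-0.003, -1.0, 0.027]]
contact_force: [-0.4, -0.3, -0.7]
finger_gap: 0.0006
pt [0.4572 0.2454 0.0708] yaxis [ 0.023  0.014 -1.   ] F [-0.4 -0.3 -0.7] shift cm [-0.07  0.    0.  ] 3.75
```

```bash
python3 -m pendant '[[[0,1,-0.03,0,0],[0,1,-0.03,0,0],[0,1,-0.03,0,0],[0,0,0,0,0]]]'; python3 g.py .457 .246 .191
```

```text
clock: 4.15
position: [0.4521, 0.243, 0.2291]
tool_rot: [[0.403, 0.023, 0.915], [-0.915, 0.014, 0.403], [-0.003, -1.0, 0.027]]
contact_force: [0.3, 0.2, 0.6]
finger_gap: 0.0006
pt [0.4566 0.2457 0.0382] yaxis [ 0.023  0.014 -1.   ] F [0.3 0.2 0.6] shift cm [-0.01  0.    0.05] 4.15
```

```bash
python3 -m pendant '[[[0,1,-0.02,0,0],[0,0.6,0,0,0],[0,0.4,0,0,0],[0,0.1,0,0,0]]]'; python3 g.py .457 .246 .191
```

```text
clock: 4.55
position: [0.4528, 0.2433, 0.2064]
tool_rot: [[0.403, 0.022, 0.915], [-0.915, 0.013, 0.403], [-0.003, -1.0, 0.025]]
contact_force: [-12.4, -5.2, 44.9]
finger_gap: 0.0005
pt [0.4569 0.2458 0.0155] yaxis [ 0.022  0.013 -1.   ] F [-12.4  -5.2  44.9] shift cm [-0.01  0.    0.01] 4.55
```

It's bottomed out: tip z is 15.5 mm against the expected 16 mm, with 45 N on the wrist. Now I'll lift.

```bash
python3 -m pendant '[[[0,-0.5,0,0,0],[0,-2,0,0,0],[0,-3,0,0,0],[0,-3,0,0,0],[0,-3,0,0,0],[0,0,0,0,0],[0,0,0,0,0]]]'; python3 g.py .442 .088 .172
python3 - <<'E'
from rig import imaging
import cv2
c=imaging.capture("wrist");cv2.imwrite("pics/w2.png",c["pixels"])
E
```

```text
clock: 5.25
position: [0.4508, 0.2419, 0.3246]
tool_rot: [[0.403, 0.022, 0.915], [-0.915, 0.013, 0.403], [-0.003, -1.0, 0.025]]
contact_force: [-0.8, -0.5, -0.2]
finger_gap: 0.0006
pt [0.4546 0.2442 0.1526] yaxis [ 0.022  0.013 -1.   ] F [-0.8 -0.5 -0.2] shift cm [13.79 -0.23 -7.44] 5.25
```

View pics/w2.png

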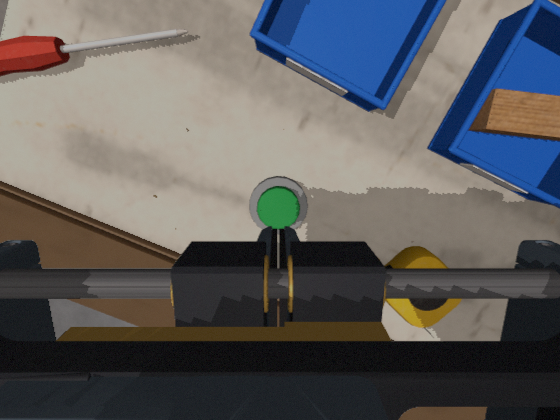

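The wrist view shows the button up at (278,207) and the tape at (421,287). Next is the tape.

```bash
python3 -m pendant '[[[3.4,0,-1.8,0,0],[3.4,0,-1.8,0,0],[3.4,0,-1.8,0,0],[3.4,0,-1.8,0,0],[0,0,0,0,0],[0,0,0,0,0],[0,0,0,0,0]]]'; python3 g.py .442 .088 .172
```

```text
clock: 6.0
position: [0.4385, 0.0841, 0.3156]
tool_rot: [[0.404, 0.014, 0.914], [-0.915, 0.012, 0.404], [-0.005, -1.0, 0.017]]
contact_force: [0.2, -0.8, -0.5]
finger_gap: 0.0002
pt [0.4409 0.0862 0.1437] yaxis [ 0.014  0.012 -1.   ] F [ 0.2 -0.8 -0.5] shift cm [-0.12  0.    0.18] 6.0
```

```bash
python3 -m pendant '[[[-0.1,2,0.1,0,0],[0,2,0,0,0],[0,1.5,0,0,0],[0,0,0,0,0],[0,0,0,0,0],[0,0,0,0,0]]]'; python3 g.py .442 .088 .172
```

```text
clock: 6.6
position: [0.4408, 0.0911, 0.2586]
tool_rot: [[0.41, 0.014, 0.912], [-0.912, 0.012, 0.41], [-0.006, -1.0, 0.018]]
contact_force: [0.2, 0.5, 0.3]
finger_gap: 0.0005
pt [0.4432 0.0932 0.0867] yaxis [ 0.014  0.012 -1.   ] F [0.2 0.5 0.3] shift cm [ 0.42 -0.01 -0.32] 6.6
```

```bash
python3 -m pendant '[[[0.4,0,-0.3,0,0],[0,0,0,0,0],[0,0,0,0,0],[0,0,0,0,0],[0,0,0,0,0],[0,0,0,0,0],[0,0,0,0,0],[0,0,0,0,0]]]'; python3 g.py .442 .088 .172
python3 - <<'E'
from rig import imaging
import cv2
for n in("scene","wrist"):
    c=imaging.capture(n);cv2.imwrite(f"pics/{n}3.png",c["pixels"])
E
```

```text
clock: 7.4
position: [0.4403, 0.086, 0.2607]
tool_rot: [[0.41, 0.018, 0.912], [-0.912, 0.013, 0.41], [-0.005, -1.0, 0.021]]
contact_force: [-0.7, 0.7, 0.3]
finger_gap: 0.0005
pt [0.4433 0.0882 0.0888] yaxis [ 0.018  0.013 -1.   ] F [-0.7  0.7  0.3] shift cm [-0.04 -0.   -0.13] 7.4
```

View pics/wrist3.png

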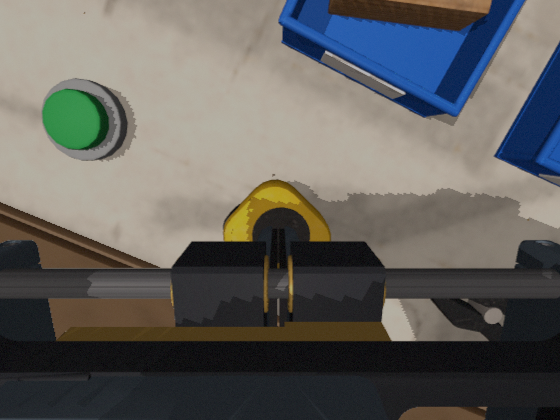

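View pics/scene3.png

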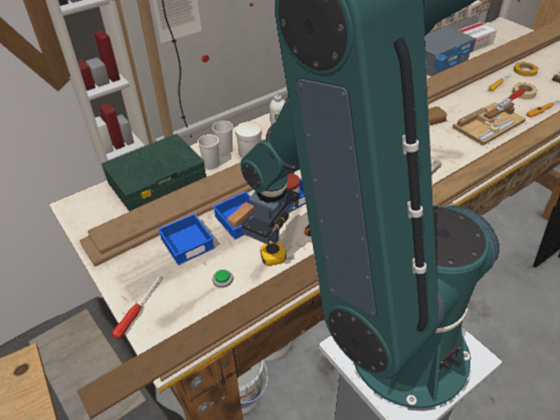

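The wrist view has the tips at (280,235) over the tape's black disc at (280,225). The scene view shows them directly above the tape at (273,254). I'll hold for well over 2 s.

```bash
Z='[0,0,0,0,0]'; python3 -m pendant '[[[0,0,0,0,0],[0,0,0,0,0],[0,0,0,0,0],[0,0,0,0,0],[0,0,0,0,0],[0,0,0,0,0],[0,0,0,0,0],[0,0,0,0,0]]]'|head -2;  python3 -m pendant '[[[0,0,0,0,0],[0,0,0,0,0],[0,0,0,0,0],[0,0,0,0,0],[0,0,0,0,0],[0,0,0,0,0],[0,0,0,0,0],[0,0,0,0,0]]]'|head -2
python3 -m pendant '[[[0,0,0,0,0],[0,0,0,0,0],[0,0,0,0,0],[0,0,0,0,0],[0,0,0,0,0],[0,0,0,0,0],[0,0,0,0,0],[0,0,0,0,0]]]'|head -2;python3 g.py .630 .258 .172
```

```text
clock: 8.3
position: [0.4402, 0.086, 0.2606]
clock: 9.1
position: [0.4403, 0.086, 0.2607]
clock: 9.9
position: [0.4403, 0.086, 0.2606]
pt [0.4432 0.0882 0.0887] yaxis [ 0.017  0.013 -1.   ] F [0.2 0.  1.2] shift cm [-7.82  0.54 23.99] 9.9
```

```bash
python3 -m pendant '[[[0,-3,0,0,0],[0,-3,0,0,0],[-1.5,0,4.6,0,0],[-1.5,0,4.6,0,0],[-1.5,0,4.6,0,0],[-1.5,0,4.6,0,0],[0,0,0,0,0],[0,0,0,0,0]]]'; python3 g.py .630 .258 .172
```

```text
clock: 10.7
position: [0.5866, 0.2205, 0.3286]
tool_rot: [[0.409, 0.02, 0.912], [-0.912, 0.014, 0.409], [-0.005, -1.0, 0.024]]
contact_force: [-0.3, -0.3, -0.6]
finger_gap: 0.0002
pt [0.59   0.2229 0.1566] yaxis [ 0.02   0.014 -1.   ] F [-0.3 -0.3 -0.6] shift cm [-1.56  0.13  5.08] 10.7
```

```bash
python3 -m pendant '[[[-0.8,0,2.5,0,0],[-0.7,0,2.4,0,0],[0,0,0,0,0],[0,2,0,0,0],[0,2,0,0,0],[0,1.5,0,0,0],[0,0,0,0,0],[0,0,0,0,0]]]'; python3 g.py .630 .258 .172
```

```text
clock: 11.5
position: [0.6221, 0.2504, 0.2726]
tool_rot: [[0.407, 0.015, 0.913], [-0.914, 0.012, 0.407], [-0.005, -1.0, 0.019]]
contact_force: [0.3, 0.6, -0.8]
finger_gap: 0.0003
pt [0.6247 0.2525 0.1006] yaxis [ 0.015  0.012 -1.   ] F [ 0.3  0.6 -0.8] shift cm [-0.29  0.01  0.71] 11.5
```

```bash
python3 -m pendant '[[[-0.3,0,0.7,0,0],[0,0.3,0,0,0],[0,0,0,0,0],[0,0,0,0,0],[0,0,0,0,0],[0,0,0,0,0],[0,0,0,0,0],[0,0,0,0,0]]]'; python3 g.py .630 .258 .172
python3 - <<'E'
from rig import imaging
import cv2
for n in("scene","wrist","top"):
    c=imaging.capture(n);cv2.imwrite(f"pics/{n}4.png",c["pixels"])
E
```

```text
clock: 12.3
position: [0.6282, 0.2566, 0.2725]
tool_rot: [[0.407, 0.018, 0.913], [-0.914, 0.013, 0.407], [-0.005, -1.0, 0.022]]
contact_force: [-0.7, 0.6, 0.0]
finger_gap: 0.0005
pt [0.6314 0.2589 0.1005] yaxis [ 0.018  0.013 -1.   ] F [-0.7  0.6  0. ] shift cm [ 0.02 -0.   -0.16] 12.3
```

View pics/wrist4.png

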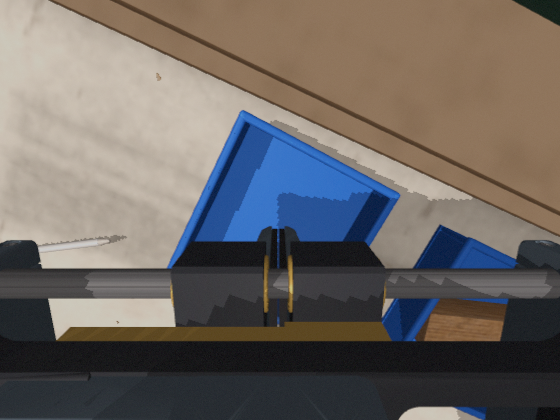

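View pics/scene4.png

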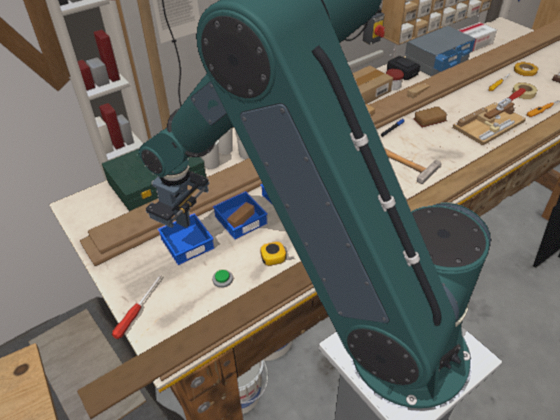

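The tips are over the bin mouth. In the scene view the bin is at (187,239) and the tips near (187,225). The tape at (273,254), the button at (222,278) and the bin are all where they were. I'll dwell here.

```bash
python3 -m pendant '[[[0,0,0,0,0],[0,0,0,0,0],[0,0,0,0,0],[0,0,0,0,0],[0,0,0,0,0],[0,0,0,0,0],[0,0,0,0,0],[0,0,0,0,0]]]'|head -2;  python3 -m pendant '[[[0,0,0,0,0],[0,0,0,0,0],[0,0,0,0,0],[0,0,0,0,0],[0,0,0,0,0],[0,0,0,0,0],[0,0,0,0,0],[0,0,0,0,0]]]'|head -2
python3 -m pendant '[[[0,0,0,0,0],[0,0,0,0,0],[0,0,0,0,0],[0,0,0,0,0],[0,0,0,0,0],[0,0,0,0,0],[0,0,0,0,0],[0,0,0,0,0]]]'|head -2;python3 g.py .630 .258 .172; python3 -c "
from rig import order;print(order.sign_off())"
```

```text
clock: 13.25
position: [0.6282, 0.2565, 0.2724]
clock: 14.05
position: [0.6282, 0.2565, 0.2724]
clock: 14.85
position: [0.6282, 0.2565, 0.2724]
pt [0.6314 0.2588 0.1004] yaxis [ 0.018  0.013 -1.   ] F [ 0.7  0.6 -0.7] shift cm [ 0.02 -0.   -0.16] 14.85
the job is handed in; nothing more can be done
None
```

I did all three steps and handed the job in at 14.85 s, with the fingertips still over the empty bin. No verdict was reported.

- **Button:** I pressed it to the bottom (fingertips at 15.5 mm, about 45 N on the wrist). It looked fully up again in the wrist picture after I lifted off.
- **Tape measure:** I held still above it for over 2.5 s. The grasp point was about 1–2 mm sideways of the measured centre and 56 mm above the top of the case.
- **Empty bin:** I held still above its mouth for over 2.5 s before handing in. The grasp point was about 2 mm sideways of the measured middle and 55 mm above the rim.

In the last scene picture, the button, tape and bins that were visible had not moved. The arm hid the clamp, sander and two of the bins, so I did not check those by eye. Force readings away from the button press stayed at noise level, about 1 N.

Two things were slightly off:
- The tool drifted to about 1–1.5° of tilt during the moves, and I allowed for it when placing the fingertips.
- The cameras differed by up to 5 mm on the button's position, so I used a value between them, which the wrist camera agreed with.

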